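# Sweep the test tiles into the bay and shut the gate

### The job

Get the three glazed test tiles ready to be carried to the kiln: with the fingertips, sweep them along the ware board into the railed bay at its end, so that they lie flat side by side in one row, then push the wooden gate shut behind them as far as it goes. Only push: do not pick up any tile, and leave the stamp, the bisque cup, the ring cutter and the wooden rib where they are.

Things in the scene. Friction and masses are not known exactly. Their poses are not given: they have to be found in the camera images.
- tile_board: the nearer ware board: brown hardboard 325 x 285 x 6 mm, held fast on the table. Origin: centre of its underside. Its x axis runs along the 325 mm side towards the bay (to the robot's left, up to 0.28 rad either way), y towards the robot, z up; its top is flat, 6 mm above the table.
- bay (a point): middle of the bay's floor on the board's top (no sill), axes as the board's. The bay is 68 mm deep (x -34 to +34 mm from here) and 176 mm wide (y -88 to +88 mm): room for the three tiles in one row, not for one behind another. Fixed wooden rails, 12 mm thick, 20 mm high, at its back (+x) and both sides; the mouth at x = -34 mm is open until the gate is shut.
- gate (a joint): gate angle, rad: 0 = shut across the mouth (against a stop, its inner face at x = -34 mm of the bay); larger = open. Starts at 1.68 to 1.85, limit 1.95. Seen from above it turns clockwise to shut: push it on its outer face, the one away from the tiles. It stays where it is left (friction 0.03 N m).
- gate_pivot (a point): the gate's upright hinge axis, at the height of the board's top, at the front end of the far side rail: x -39 mm, y -94 mm from the bay's middle, axes as the board's. At gate angle a the gate runs from here along (-sin a, cos a) in the board's x, y.
- gate_end (a point): centre of the free round end of the gate, at its top. The gate is a wooden bar 10 mm thick, 188 mm from the pivot to this point, standing 2 to 20 mm above the board's top.
- test_tile_1: green-topped glazed test tile, 46 x 46 x 8 mm, about 30 g, starts flat on the open part of the tile board, turned up to 0.35 rad off the board's axes. Origin: centre of its underside; z up.
- test_tile_2: red-brown-topped glazed test tile, 46 x 46 x 8 mm, about 30 g, starts flat on the open part of the tile board, turned up to 0.35 rad off the board's axes. Origin: centre of its underside; z up.
- test_tile_3: cream-topped glazed test tile, 46 x 46 x 8 mm, about 30 g, starts flat on the open part of the tile board, turned up to 0.35 rad off the board's axes. Origin: centre of its underside; z up.
- texture_stamp: wooden stamp, base 42 x 42 mm, 16 mm high, with a turned handle, 56 mm in all; stands on the board near its edge towards the robot. Origin: centre of its underside. Bystander
- bisque_cup: small unglazed cup, 56 mm across, 58 mm high; stands on the board beside the bay, towards the robot. Origin: centre of its underside. Bystander
- ring_cutter: tin ring, 65 mm across, 22 mm high, on the table just past the board's end away from the bay. Origin: centre of its underside. Bystander
- rib_wood: flat wooden rib, 38 x 96 x 8 mm, on the table just past the board's end away from the bay. Origin: centre of its underside. Bystander
Not all that is in view belongs to the job. What is shaped like the test_tile_3 but yellow is not meant.

How it is judged:
On the way, in this order (a step that is already met when the one before it is completed fails the run):
1. all three tiles have been swept into the bay (centres past the mouth, between the side rails) while the gate stands open (x of test_tile_1 in the frame of bay between -0.034 and 0.016 m and y of test_tile_1 in the frame of bay between -0.07 and 0.07 m and x of test_tile_2 in the frame of bay between -0.034 and 0.016 m and y of test_tile_2 in the frame of bay between -0.07 and 0.07 m and x of test_tile_3 in the frame of bay between -0.034 and 0.016 m and y of test_tile_3 in the frame of bay between -0.07 and 0.07 m and value of joint gate above 0.5 rad), for 0.2 s.
2. the gate is shut (value of joint gate below 0.05 rad), for 0.2 s.
At the end, for the whole second after the job is handed in: All three tiles lie at rest flat on the board inside the bay (centres within 16 mm of the bay's middle along its depth and 70 mm across) and the gate is shut (below 0.05 rad, 9 mm at its end) (x of test_tile_1 in the frame of bay between -0.016 and 0.016 m and y of test_tile_1 in the frame of bay between -0.07 and 0.07 m and x of test_tile_2 in the frame of bay between -0.016 and 0.016 m and y of test_tile_2 in the frame of bay between -0.07 and 0.07 m and x of test_tile_3 in the frame of bay between -0.016 and 0.016 m and y of test_tile_3 in the frame of bay between -0.07 and 0.07 m and height (world z) of each of test_tile_1, test_tile_2, test_tile_3 below 0.01 m and angle between each of test_tile_1, test_tile_2, test_tile_3's own z axis and vertical below 0.08 rad and linear speed of each of test_tile_1, test_tile_2, test_tile_3 below 0.01 m/s and value of joint gate below 0.05 rad); the robot touches nothing.
It fails at once if a tile is lifted off the board (by more than 8 mm) (height (world z) of any of test_tile_1, test_tile_2, test_tile_3 above 0.014 m).
It fails at once if the stamp is moved by more than 10 mm (distance of texture_stamp from where it was at the start of the episode above 0.01 m).
It fails at once if the bisque cup is moved by more than 10 mm (distance of bisque_cup from where it was at the start of the episode above 0.01 m).
It fails at once if the ring cutter is moved by more than 10 mm (distance of ring_cutter from where it was at the start of the episode above 0.01 m).
It fails at once if the wooden rib is moved by more than 10 mm (distance of rib_wood from where it was at the start of the episode above 0.01 m).
It also fails if it takes over 72 s, if anything falls off the work surface, if the arm or the gripper's body presses on something with over 40 N, if the wrist force passes 120 N, or if a joint passes its speed limit or range.

### The arm

A 7-joint arm with a two-finger parallel gripper is mounted at the origin on a cart in front of the work surface, level with it; the furniture and walls round the work are solid. World frame = base frame: x ahead of the robot, y to its left, z up, the work surface at z = 0. Lengths are in m, angles in rad, forces in N, time in s.
With the tool pointing down it reaches from about 0.4 to 0.85 m from the base axis. Payload 10.4 kg.
Tool frame: the origin (TCP) lies on the centre line of the jaws, within the pads' length; the fingertips stand 8 mm ahead of it and the grasp point (between the pads) lies 11 mm behind it; x points along the fingers, z is the direction in which the jaws open and shut, and the axes are right-handed (so a half turn about x gives the same grasp; the last joint's range is limited). The gripper opens to 87 mm and grips with 3 to 60 N. Pads are 19 mm wide; open, the fingers measure 117 mm over their backs; the gripper's body (75 mm by 190 mm) begins 51 mm behind the grasp point.
Start: joints at [1.229, 0.332, -0.065, 1.46, 0.022, 1.35, -0.088], TCP at [0.196, -0.594, 0.231] pointing down, gripper open.
Joint ranges: [-2.6, 2.6], [-0.5, 2.12], [-1.47, 1.34], [0.16, 2.42], [-1.27, 4.41], [0.06, 2.06], [-2.6, 2.6]. Speed limits (rad/s): [2.22, 2.22, 2.79, 2.79, 3.14, 3.14, 3.14].

### API

Orientations are given as a rotation vector (axis times angle).
In Python, from rig import ctrl gives the robot as it stands.
- The arm moves only by the tool step_arm, never from a script. Its argument "deltas" is a list of rows, each a list of 3 entries, a list of its own where there are three numbers: the finger opening in m, from 0 to 0.087, then the shift along the world's x, y, z in m, then the turn about the world's z in rad. In form: [[gripper, [tx, ty, tz], twist], ...]. A call has exactly 5 rows; each row shifts and turns the commanded pose from where the row before left it; what a row does not reach is not made up. A row lasts 1/10 s, in which the tool goes at most 50 mm and 8.59 degrees, less where a joint would pass 70% of its speed; a pose out of reach is approached as far as the arm can. A call is refused whole if a number of a shift passes 0.05 or a number of a turn 0.15, either way. A call with a gripper value outside its range is refused whole. The fingers move at their own pace and stop on an object; "grip_force" is the grip in N (left out, the last holds). Time passes only in rows, so rows that do not move let the fingers close, or fill a call up. It gives the time, the measured TCP pose, the force and the opening at its end, in the units of the state.
- ctrl.observe(): the state, without advancing time (a new reading comes with each control period).
- ctrl.grab_frame(name): name is "side" or "top"; returns (picture, depth): 420x560x3 uint8, red, green, blue; 420x560 float32, m along the optical axis (not along the pixel's ray), 0 where there is no reading.
- ctrl.camera_model(name): a dict with "fx", "fy", "cx", "cy" (pixels), "world_from_camera" (4x4, takes a point from camera to world coordinates). Camera axes: x right, y down, z forward; pixel columns grow to the right and rows downward; lengths in m; the calibration is good to about 2 mm. A picture is of the moment at which its call begins. camera_model takes no time and is no camera call.
- ctrl.sign_off(): hands the job in, once; it reports no verdict.
The state is a dict: "t": time; "q": joint angles; "dq": joint speeds; "tau": joint torques, N m; "eef_pos": TCP position; "orientation": TCP orientation; "contact_force": force on the tool from outside, world axes, zero at the start; "wrist_torque": the same for the moment, N m; "grip_width": finger opening in m.
Only numpy, scipy, OpenCV 4.12 (cv2) and the standard library are available. Lean on these libraries where they do the work, as an engineer would, in place of code of your own. Each camera call takes 0.05 s, during which the arm holds its last target. There are 200 camera calls.

## Working session

There is one attempt and no reset: what is moved stays moved. The work goes in short steps, Python scripts to look and compute and a tool call to move; the robot and the scene stay as the last step left them, time stands still between calls to the robot, and variables do not carry over. Pictures are saved under pics/ and viewed, about 8 in all and at most 12, crops included, and the job is handed in when it is done.

Besides the shell and the picture viewer there is one more tool, called by a JSON object that holds its "fn" and its "kwargs", one argument or row to a line. step_arm: Moves the arm, as the interface text tells. Its arguments: {"type":"object","properties":{"deltas":{"type":"array","items":{"type":"array"}},"grip_force":{"type":"number"}},"required":["deltas"]}

```bash
ls; mkdir -p pics; python3 - <<'E'
from rig import ctrl
import cv2,numpy as np
s=ctrl.observe();print(s)
for n in("top","side"):
    p,d=ctrl.grab_frame(n);cv2.imwrite(f"pics/{n}0.png",p[:,:,::-1]);np.save(f"pics/{n}0.npy",d);print(ctrl.camera_model(n))
E
```

```text
pics
{'t': 0.0, 'q': array([ 1.22940963,  0.33286663, -0.06471403,  1.46091768,  0.02163515,
        1.34990435, -0.08848553]), 'dq': array([ 0.00076971, -0.00020697,  0.00135734,  0.00038135, -0.00128713,
        0.00053105, -0.00211751]), 'tau': array([ 5.92152155e-04, -6.23265696e+01,  2.48546444e-02, -3.89890480e+01,
       -6.12807227e-02,  3.95702349e-02,  1.22610259e-04]), 'eef_pos': array([ 0.19576118, -0.59316435,  0.22976854]), 'orientation': array([ 0.97197508,  1.3445513 , -0.9707454 ]), 'contact_force': array([ 0.07763346,  0.35023992, -0.76220387]), 'wrist_torque': array([-0.04275563, -0.01021031, -0.00726626]), 'grip_width': 0.08730729574729981}
{'fx': 409.68441850930816, 'fy': 409.68441850930816, 'cx': 278.23295341897847, 'cy': 211.91623373047958, 'world_from_camera': array([[-8.98798286e-05, -9.80201486e-01,  1.98002624e-01,
         3.19506199e-01],
       [-9.99945585e-01,  2.15358645e-03,  1.02073077e-02,
         3.16435018e-02],
       [-1.04316339e-02, -1.97990932e-01, -9.80148342e-01,
         1.08251253e+00],
       [ 0.00000000e+00,  0.00000000e+00,  0.00000000e+00,
         1.00000000e+00]])}
{'fx': 468.07839051277136, 'fy': 468.07839051277136, 'cx': 284.0810138028056, 'cy': 200.87724103539227, 'world_from_camera': array([[ 0.99977698,  0.00145833, -0.0210679 ,  0.52933536],
       [ 0.01960413, -0.43503389,  0.90020064, -1.06363588],
       [-0.00785246, -0.9004129 , -0.43496546,  0.55612095],
       [ 0.        ,  0.        ,  0.        ,  1.        ]])}
```

View pics/top0.png

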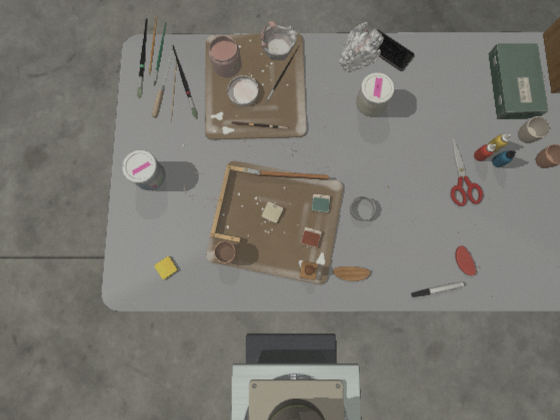

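View pics/side0.png

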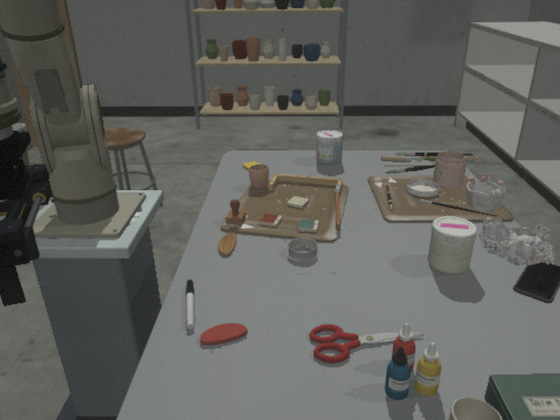

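The top view shows the near board with its bay at the left. Candidates for the tiles are green (320,204), red-brown (312,238), cream (272,212) and a yellow block off the board (166,267), which is the decoy. Bystanders are the stamp (309,269), cup (225,253), ring (364,208) and rib (351,274). The gate is the orange bar running from (245,172) to (328,177). The side view agrees. Next is one close crop plus the measurements.

```bash
cat > h.py <<'E'
from rig import ctrl
import cv2,numpy as np
def ray(n,uv,z):
    m=ctrl.camera_model(n);T=m["world_from_camera"];uv=np.atleast_2d(np.float64(uv))
    d=np.c_[(uv[:,0]-m["cx"])/m["fx"],(uv[:,1]-m["cy"])/m["fy"],np.ones(len(uv))]@T[:3,:3].T
    return (T[:3,3]+d*((z-T[2,3])/d[:,2])[:,None])[:,:2]
def pts(n,d):
    m=ctrl.camera_model(n);T=m["world_from_camera"];v,u=np.indices(d.shape)
    P=np.stack([(u-m["cx"])/m["fx"]*d,(v-m["cy"])/m["fy"]*d,d],-1)
    return P@T[:3,:3].T+T[:3,3]
E
python3 - <<'E'
from h import *
p=cv2.imread("pics/top0.png");d=np.load("pics/top0.npy")
cv2.imwrite("pics/crop0.png",cv2.resize(p[155:295,195:385],None,fx=4,fy=4,interpolation=cv2.INTER_CUBIC))
P=pts("top",d)
for n,(u,v) in dict(green=(320,204),red=(312,238),cream=(272,212),board=(290,260),gate=(300,175),cup=(225,253),stamp=(309,269),ring=(364,208),rib=(351,274)).items():
    print(n,P[v,u].round(4),p[v,u],cv2.cvtColor(p[v:v+1,u:u+1],cv2.COLOR_BGR2HSV)[0,0])
E
```

```text
green [ 0.5571 -0.0689  0.012 ] [102 109  91] [ 78  42 109]
red [ 0.4645 -0.0454  0.0201] [ 59  72 114] [  7 123 114]
cream [0.5349 0.0593 0.0155] [140 166 173] [ 24  49 173]
board [0.4088 0.012  0.0026] [ 86 104 119] [ 16  71 119]
gate [ 0.6341 -0.0157  0.0245] [ 75 103 142] [ 13 120 142]
cup [0.4259 0.1814 0.0168] [ 83  96 117] [ 11  74 117]
stamp [ 0.3815 -0.0336  0.0639] [ 62  82 110] [ 13 111 110]
ring [ 0.5488 -0.1886 -0.0018] [135 138 137] [ 40   6 138]
rib [ 0.3719 -0.1454  0.0104] [ 73 103 134] [ 15 116 134]
```

View pics/crop0.png

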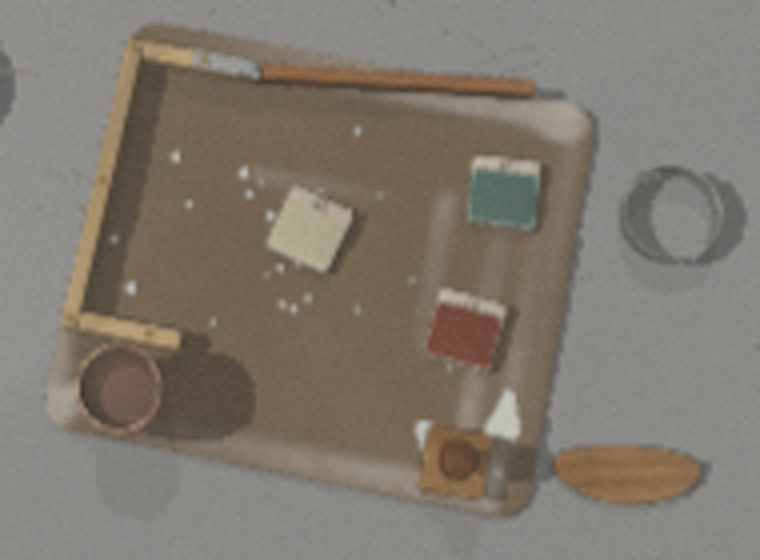

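The crop confirms it: green (504,195), red-brown (466,330) and cream (310,230) lie on the board. The gate runs from about (258,70) to (535,87), and the bay is bounded by the tan rails at left. Now I'll fit the geometry.

```bash
cat >> h.py <<'E'
def crop2px(c): return (np.float64(c)+.5)/4-.5+np.array([195,155])
def mask(hsv,lo,hi): return cv2.morphologyEx(cv2.inRange(hsv,lo,hi),cv2.MORPH_OPEN,np.ones((2,2)))
def tiles(p):
    p4=cv2.resize(p[155:295,195:385],None,fx=4,fy=4,interpolation=cv2.INTER_CUBIC);hsv=cv2.cvtColor(p4,cv2.COLOR_BGR2HSV);o={}
    for n,lo,hi in(("green",(65,50,50),(100,255,255)),("red",(0,125,60),(9,255,200)),("cream",(18,30,140),(35,95,255))):
        cs=[c for c in cv2.findContours(mask(hsv,lo,hi),0,1)[0] if 400<cv2.contourArea(c)<9000]
        for c in cs:
            r=cv2.minAreaRect(c);w=ray("top",crop2px(cv2.boxPoints(r)),.014);e=np.diff(np.r_[w,w[:1]],axis=0)
            o.setdefault(n,[]).append((w.mean(0),np.linalg.norm(e,axis=1)[:2].round(3),np.arctan2(e[0,1],e[0,0])))
    return o
E
python3 - <<'E'
from h import *
from scipy.spatial.transform import Rotation as R
c=ray("top",crop2px([[133,42],[63,327]]),.026);print("rail",c,np.linalg.norm(c[0]-c[1]))
b=ray("top",crop2px([[137,25],[592,100],[528,515],[48,422]]),.006);print("board",b,np.linalg.norm(np.diff(np.r_[b,b[:1]],axis=0),axis=1))
y=(c[1]-c[0]);y/=np.linalg.norm(y);x=np.array([-y[1],y[0]]); print("bx",x,"by",y, "z cross",x[0]*y[1]-x[1]*y[0])
for s in(1,):
    bay=c.mean(0)-46*.001*x
print("yaw x",np.arctan2(x[1],x[0]),"bay",bay)
B=lambda w:np.c_[(w-bay)@x,(w-bay)@y]
print("board corners in bay",B(b))
print("gate end/pivot",B(ray("top",crop2px([[535,87],[258,70]]),.026)))
for k,v in tiles(cv2.imread("pics/top0.png")).items():
    for t in v: print(k,t[0],t[1],"ang",t[2]-np.arctan2(x[1],x[0]),"bay",B(t[0][None]))
print("near rail end",B(ray("top",crop2px([[182,333],[180,347]]),.026)))
print("stamp,cup,ring",B(ray("top",crop2px([[455,465]]),.022)),B(ray("top",crop2px([[120,385]]),.06)),B(ray("top",crop2px([[670,212]]),.02)))
print(R.from_rotvec(ctrl.observe()["orientation"]).as_matrix().round(3))
E
```

```text
rail [[0.6619702  0.17844834]
 [0.46834011 0.21938126]] 0.19790936154604882
board [[ 0.68066623  0.17876659]
 [ 0.62618502 -0.13228603]
 [ 0.34813939 -0.08230147]
 [ 0.4083628   0.23073277]] [0.31578781 0.28250279 0.31877467 0.27721767]
bx [-0.2068266  -0.97837761] by [-0.97837761  0.2068266 ] z cross -1.0
yaw x -1.7791266377694703 bay [0.57466918 0.24392017]
board corners in bay [[ 0.04182179 -0.11718064]
 [ 0.35741688 -0.1282114 ]
 [ 0.36602033  0.15416036]
 [ 0.04729884  0.15998293]]
gate end/pivot [[ 0.31677688 -0.12312521]
 [ 0.13279577 -0.0969418 ]]
cream [ 0.48761402 -0.04499331] [0.009 0.039] ang 1.5302799654001649 bay [[0.3006718  0.02541782]]
cream [0.53579078 0.06077385] [0.047 0.049] ang 1.3148019484084066 bay [[1.87227338e-01 1.58221956e-04]]
near rail end [[0.12278864 0.08686407]
 [0.12357427 0.09605079]]
stamp,cup,ring [[0.31290227 0.1335185 ]] [[0.09659206 0.13059033]] [[ 0.42012618 -0.05873717]]
[[-0.     0.95   0.313]
 [ 0.001  0.313 -0.95 ]
 [-1.    -0.    -0.001]]
```

```bash
sed -i 's/(65,50,50),(100,255,255)/(68,45,40),(105,255,255)/; s/(0,125,60),(9,255,200)/(0,125,40),(10,255,255)/; s/(18,30,140)/(18,30,150)/' h.py
cat >> h.py <<'E'
_c=ray("top",crop2px([[133,42],[63,327]]),.026)
by=_c[1]-_c[0];by/=np.linalg.norm(by);bx=np.array([by[1],-by[0]]);bay=_c.mean(0)-.046*bx
B=lambda w:np.c_[(np.atleast_2d(w)-bay)@bx,(np.atleast_2d(w)-bay)@by].round(4)
W=lambda a,b:(bay+a*bx+b*by).round(4)
E
python3 - <<'E'
from h import *
p=cv2.imread("pics/top0.png")
hsv=cv2.cvtColor(p,cv2.COLOR_BGR2HSV);print(hsv[204,319:323],hsv[237:239,310:313])
print("bay",bay,"bx",bx,"yaw",np.arctan2(bx[1],bx[0])-np.pi/2)
print("board corners",B(ray("top",crop2px([[137,25],[592,100],[528,515],[48,422]]),.006)))
print("gate end/pivot",B(ray("top",crop2px([[535,87],[258,70]]),.026)))
for k,v in tiles(p).items():
    for t in v: print(k,t[0],t[1],"ang",(t[2]-np.arctan2(bx[1],bx[0])),"bay",B(t[0]))
print("near rail end",B(ray("top",crop2px([[182,333],[180,347]]),.026)))
print("stamp,cup,ring",B(ray("top",crop2px([[455,465]]),.022)),B(ray("top",crop2px([[120,385]]),.06)),B(ray("top",crop2px([[670,212]]),.02)))
E
```

```text
[[ 79  49 110]
 [ 78  42 109]
 [ 82  44 105]
 [ 75  46 110]] [[[  8 121 116]
  [  7 125 116]
  [  8 123 116]]

 [[  7 123 116]
  [  9 121 116]
  [  7 123 114]]]
bay [0.55564113 0.15390943] bx [0.2068266  0.97837761] yaw -0.20833031097457355
board corners [[ 0.0502 -0.1172]
 [-0.2654 -0.1282]
 [-0.274   0.1542]
 [ 0.0447  0.16  ]]
gate end/pivot [[-0.2248 -0.1231]
 [-0.0408 -0.0969]]
green [ 0.55499654 -0.06965316] [0.04 0.03] ang -2.9358005624180903 bay [[-0.2189 -0.0456]]
cream [0.5350626  0.05962886] [0.046 0.045] ang -1.8127227795742653 bay [[-0.0965  0.0006]]
near rail end [[-0.0308  0.0869]
 [-0.0316  0.0961]]
stamp,cup,ring [[-0.2209  0.1335]] [[-0.0046  0.1306]] [[-0.3281 -0.0587]]
```

```bash
sed -i 's/(68,45,40)/(60,33,40)/; s/(0,125,40),(10,255,255)/(0,105,40),(11,255,125)/' h.py
python3 - <<'E'
from h import *
p=cv2.imread("pics/top0.png")
for k,v in tiles(p).items():
    for t in v: print(k,t[0],t[1],"ang",(t[2]-np.arctan2(bx[1],bx[0])),"bay",B(t[0]))
hsv=cv2.cvtColor(p,cv2.COLOR_BGR2HSV)
for v in(190,210,230): print(v,[tuple(map(int,hsv[v,u])) for u in range(210,240,2)])
# board/table boundary by saturation, fitted as lines
S=cv2.GaussianBlur(hsv[:,:,1],(3,3),0).astype(int)
def edge(pts_):  # each: list of scan sequences outside->inside
    o=[]
    for seq in pts_:
        s=[S[b,a] for a,b in seq]; i=next((i for i in range(len(s)-1) if s[i]>=30 and s[i+1]>=30),None)
        if i: o.append(seq[i])
    o=np.float32(o);w=ray("top",o,.006);l=cv2.fitLine(w.astype(np.float32),cv2.DIST_HUBER,0,1e-4,1e-5).ravel()
    return l
for n,sc in dict(near=[[(u,v) for v in range(298,255,-1)] for u in range(235,295,3)],
    right=[[(u,v) for u in range(352,315,-1)] for v in range(225,258,3)],
    left=[[(u,v) for u in range(195,235)] for v in range(180,250,3)]).items():
    l=edge(sc);print(n,l.round(4),"ang",np.arctan2(l[1],l[0])%np.pi)
E
```

```text
green [ 0.55584824 -0.07057185] [0.033 0.043] ang -1.486955605965729 bay [[-0.2196 -0.0466]]
red [ 0.46383703 -0.04261343] [0.033 0.042] ang -1.6407267966914094 bay [[-0.2113  0.0492]]
cream [0.5350626  0.05962886] [0.046 0.045] ang -1.8127227795742653 bay [[-0.0965  0.0006]]
190 [(30, 7, 142), (38, 7, 142), (23, 7, 142), (30, 5, 146), (18, 9, 144), (17, 34, 141), (17, 90, 159), (17, 89, 152), (21, 64, 80), (16, 64, 84), (16, 72, 88), (17, 74, 90), (17, 73, 119), (16, 76, 118), (17, 78, 117)]
210 [(38, 7, 146), (45, 4, 141), (20, 5, 143), (18, 76, 165), (18, 92, 170), (17, 79, 106), (14, 65, 82), (17, 65, 90), (14, 64, 88), (17, 71, 94), (16, 73, 119), (16, 78, 115), (16, 78, 118), (17, 78, 117), (18, 73, 118)]
230 [(18, 21, 147), (17, 91, 180), (18, 93, 170), (19, 73, 84), (15, 72, 85), (17, 65, 90), (15, 67, 91), (16, 68, 98), (16, 76, 117), (18, 71, 118), (16, 73, 118), (17, 74, 117), (17, 76, 118), (16, 78, 115), (15, 75, 115)]
near [0.1979 0.9802 0.3728 0.0618] ang 1.3715534
right [ 0.9796 -0.2011  0.4643 -0.104 ] ang 2.9390974
left [ 0.9819 -0.1893  0.5574  0.2085] ang 2.9511416
```

Frame: board yaw is −0.20 rad, with the bay middle at about (0.556, 0.156). In bay coordinates, cream is at (−0.099, 0.001), green at about (−0.22, −0.05), red at about (−0.21, +0.045) and the gate is at about 1.73 rad. The red and green tops each have a bare strip on the far side, so I moved their centres 5 mm outwards. Cream goes first, down the middle lane, with the fingers partly closed and the jaw axis across the board.

{"fn": "step_arm", "kwargs": {
  "deltas": [
    [0.016, [0.022, 0.04, 0], 0.07],
    [0.016, [0.022, 0.04, 0], 0.07],
    [0.016, [0.022, 0.04, 0], 0.07],
    [0.016, [0.022, 0.04, 0], 0.07],
    [0.016, [0.022, 0.04, 0], 0.07]
  ],
  "grip_force": 20
}}

```text
t: 0.6
eef_pos: [0.3064, -0.3917, 0.2303]
orientation: [0.702, 1.455, -0.702]
contact_force: [0.8, 0.4, -0.4]
grip_width: 0.055
```

{"fn": "step_arm", "kwargs": {
  "deltas": [
    [0.016, [0.022, 0.04, 0], 0.07],
    [0.016, [0.022, 0.04, 0], 0.07],
    [0.016, [0.022, 0.04, 0], 0.07],
    [0.016, [0.022, 0.04, 0], 0.07],
    [0.016, [0.022, 0.04, 0], 0.07]
  ]
}}

```text
t: 1.1
eef_pos: [0.4163, -0.1917, 0.2305]
orientation: [0.43, 1.528, -0.431]
contact_force: [0.9, -0.6, 1.1]
grip_width: 0.0193
```

{"fn": "step_arm", "kwargs": {
  "deltas": [
    [0.016, [0.022, 0.04, 0], 0.07],
    [0.016, [0.022, 0.04, 0], 0.07],
    [0.016, [0.022, 0.04, 0], 0.07],
    [0.016, [0.022, 0.04, 0], 0.07],
    [0.016, [0.022, 0.04, 0], 0.07]
  ]
}}

```text
t: 1.6
eef_pos: [0.5264, 0.008, 0.2305]
orientation: [0.157, 1.565, -0.157]
contact_force: [1.3, -1.3, 0.6]
grip_width: 0.0162
```

{"fn": "step_arm", "kwargs": {
  "deltas": [
    [0.016, [0, 0, -0.05], 0],
    [0.016, [0, 0, -0.05], 0],
    [0.016, [0, 0, -0.05], 0],
    [0.016, [0, 0, -0.04], 0],
    [0.016, [0, 0, -0.01], 0]
  ]
}}

```text
t: 2.1
eef_pos: [0.5227, 0.0064, 0.0264]
orientation: [0.158, 1.572, -0.159]
contact_force: [-0.3, -1.2, 0.3]
grip_width: 0.016
```

{"fn": "step_arm", "kwargs": {
  "deltas": [
    [0.016, [0, 0, -0.008], 0],
    [0.016, [0, 0, -0.005], 0],
    [0.016, [0, 0, 0], 0],
    [0.016, [0, 0, 0], 0],
    [0.016, [0, 0, 0], 0]
  ]
}}

```text
t: 2.6
eef_pos: [0.5267, 0.0064, 0.0187]
orientation: [0.159, 1.563, -0.159]
contact_force: [0.0, -0.6, -0.3]
grip_width: 0.016
```

```bash
python3 - <<'E'
from h import *
print(ctrl.observe()["eef_pos"])
p,d=ctrl.grab_frame("side");cv2.imwrite("pics/side1.png",cv2.resize(p[150:270,200:380,::-1],None,fx=4,fy=4,interpolation=cv2.INTER_CUBIC))
E
```

```text
[0.52667822 0.00636925 0.01866483]
```

View pics/side1.png

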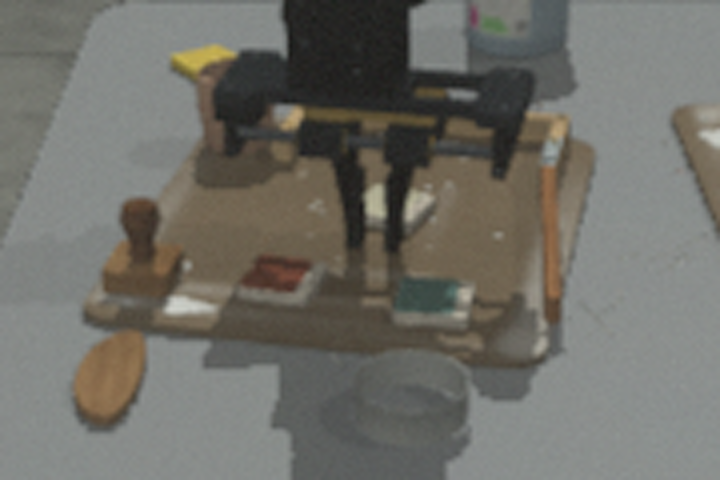

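The fingers stand just behind the cream tile and clear of everything else. Pushing cream along the board's x axis.

{"fn": "step_arm", "kwargs": {
  "deltas": [
    [0.016, [0, 0, -0.002], 0],
    [0.016, [0.002, 0.0098, 0], 0],
    [0.016, [0.002, 0.0098, 0], 0],
    [0.016, [0.002, 0.0098, 0], 0],
    [0.016, [0.002, 0.0098, 0], 0]
  ]
}}

```text
t: 3.15
eef_pos: [0.534, 0.0471, 0.0156]
orientation: [0.158, 1.565, -0.158]
contact_force: [0.1, -0.4, -0.4]
grip_width: 0.0161
```

{"fn": "step_arm", "kwargs": {
  "deltas": [
    [0.016, [0.002, 0.0098, 0], 0],
    [0.016, [0.002, 0.0098, 0], 0],
    [0.016, [0.002, 0.0098, 0], 0],
    [0.016, [0.002, 0.0098, 0], 0],
    [0.016, [0.002, 0.0098, 0], 0]
  ]
}}

```text
t: 3.65
eef_pos: [0.5441, 0.0955, 0.0156]
orientation: [0.159, 1.565, -0.159]
contact_force: [0.8, -0.5, -0.2]
grip_width: 0.0163
```

{"fn": "step_arm", "kwargs": {
  "deltas": [
    [0.016, [0.002, 0.0098, 0], 0],
    [0.016, [0.001, 0.006, 0], 0],
    [0.016, [0.001, 0.004, 0], 0],
    [0.016, [0, 0, 0], 0],
    [0.016, [0, 0, 0], 0]
  ]
}}

```text
t: 4.15
eef_pos: [0.5479, 0.1142, 0.0155]
orientation: [0.159, 1.565, -0.159]
contact_force: [0.4, 0.3, 0.1]
grip_width: 0.0163
```

{"fn": "step_arm", "kwargs": {
  "deltas": [
    [0.016, [0.001, 0.0055, 0], 0],
    [0.016, [0.001, 0.0045, 0], 0],
    [0.016, [0, 0, 0], 0],
    [0.016, [-0.003, -0.015, 0], 0],
    [0.016, [-0.003, -0.015, 0.03], 0]
  ]
}}

```text
t: 4.65
eef_pos: [0.5411, 0.0927, 0.0426]
orientation: [0.157, 1.571, -0.159]
contact_force: [0.5, -0.2, -0.0]
grip_width: 0.016
```

{"fn": "step_arm", "kwargs": {
  "deltas": [
    [0.016, [0, -0.02, 0.04], 0],
    [0.016, [0.005, -0.04, 0.01], 0],
    [0.016, [0.005, -0.04, 0], 0],
    [0.016, [0, -0.03, 0], 0],
    [0.016, [0, 0, 0], 0]
  ]
}}

```text
t: 5.15
eef_pos: [0.5533, -0.0427, 0.0953]
orientation: [0.163, 1.565, -0.167]
contact_force: [-0.0, 0.5, 0.3]
grip_width: 0.016
```

```bash
python3 - <<'E'
from h import *
print(ctrl.observe()["eef_pos"])
p,d=ctrl.grab_frame("top");cv2.imwrite("pics/top1.png",cv2.resize(p[155:295,195:385,::-1],None,fx=4,fy=4,interpolation=cv2.INTER_CUBIC))
E
```

```text
[ 0.55327077 -0.04269912  0.09528419]
```

View pics/top1.png

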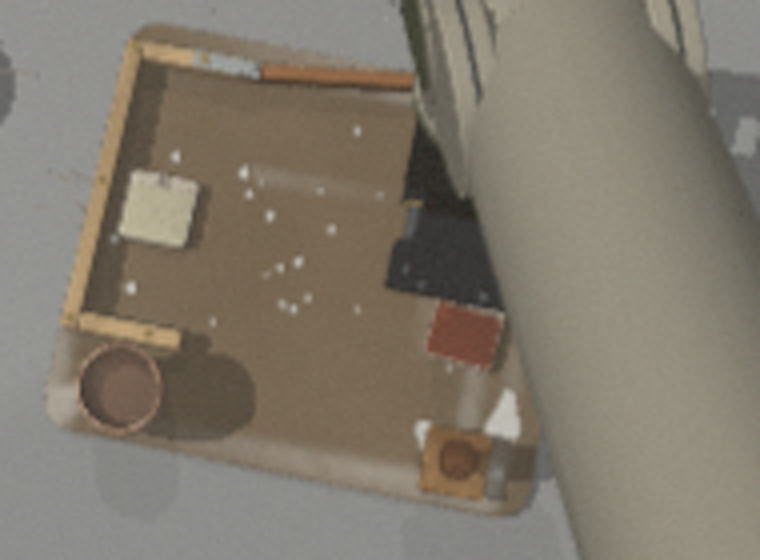

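Cream now lies square in the bay near crop (159,210). I'll put numbers on it, since it looks a little nearer the robot than the bay's middle.

```bash
cat >> h.py <<'E'
bx=np.array([.1987,.9801]);by=np.array([-.9801,.1987]);bay=np.array([.556,.156])
E
python3 - <<'E'
from h import *
p=cv2.imread("pics/top0.png")
print("rail outer corners",B(ray("top",crop2px([[133,42],[63,327]]),.026)))
print("near rail far-edge",B(ray("top",crop2px([[82,316],[182,333]]),.026)),"near bottom",B(ray("top",crop2px([[180,347]]),.026)))
print("far rail near bottom edge",B(ray("top",crop2px([[145,62],[195,68]]),.026)),"far rail far edge",B(ray("top",crop2px([[140,42],[190,49]]),.026)))
print("gate pivot",B(ray("top",crop2px([[260,72]]),.026)),"end",B(ray("top",crop2px([[535,88]]),.026)))
print("cream corners",B(ray("top",crop2px([[132,170],[199,182],[187,248],[119,236]]),.014)))
for n,c in dict(green=[[473,158],[541,160],[537,230],[468,224]],red=[[440,289],[506,302],[494,369],[428,352]]).items(): w=ray("top",crop2px(c),.014);print(n,w.mean(0),B(w.mean(0)),B(w).tolist())
E
```

```text
rail outer corners [[ 0.0431 -0.0994]
 [ 0.0447  0.0985]]
near rail far-edge [[ 0.0342  0.089 ]
 [-0.0322  0.0871]] near bottom [[-0.0329  0.0962]]
far rail near bottom edge [[ 0.032  -0.0873]
 [-0.0019 -0.0898]] far rail far edge [[ 0.0384 -0.1003]
 [ 0.0043 -0.1021]]
gate pivot [[-0.0453 -0.0956]] end [[-0.228  -0.1206]]
cream corners [[ 0.0262 -0.0153]
 [-0.0197 -0.016 ]
 [-0.0216  0.0295]
 [ 0.0246  0.0305]]
green [ 0.55983477 -0.07091843] [[-0.2216 -0.0488]] [[-0.1965, -0.0682], [-0.2414, -0.0758], [-0.2471, -0.0282], [-0.2015, -0.0232]]
red [ 0.46904478 -0.0442744 ] [[-0.2136  0.0454]] [[-0.1914, 0.0235], [-0.2356, 0.0235], [-0.2358, 0.0686], [-0.1915, 0.0661]]
```

{"fn": "step_arm", "kwargs": {
  "deltas": [
    [0.016, [0, -0.035, 0], 0],
    [0.016, [-0.002, -0.0365, 0], 0],
    [0.016, [0, 0, -0.035], 0],
    [0.016, [0, 0, -0.03], 0],
    [0.016, [0, 0, 0], 0]
  ]
}}

```text
t: 5.7
eef_pos: [0.5488, -0.1061, 0.0271]
orientation: [0.159, 1.571, -0.157]
contact_force: [-0.9, -0.1, 0.3]
grip_width: 0.0162
```

{"fn": "step_arm", "kwargs": {
  "deltas": [
    [0.016, [0, 0, -0.01], 0],
    [0.016, [0, 0, -0.0045], 0],
    [0.016, [0, 0, 0], 0],
    [0.016, [0, 0, 0], 0],
    [0.016, [0, 0, 0], 0]
  ]
}}

```text
t: 6.2
eef_pos: [0.5524, -0.107, 0.0168]
orientation: [0.158, 1.564, -0.159]
contact_force: [-0.6, -0.4, -0.5]
grip_width: 0.0157
```

{"fn": "step_arm", "kwargs": {
  "deltas": [
    [0.016, [0.0025, 0.011, -0.001], 0],
    [0.016, [0.0025, 0.011, 0], 0],
    [0.016, [0.0025, 0.011, 0], 0],
    [0.016, [0.0025, 0.011, 0], 0],
    [0.016, [0.0025, 0.011, 0], 0]
  ]
}}

```text
t: 6.7
eef_pos: [0.5647, -0.0506, 0.0151]
orientation: [0.158, 1.565, -0.158]
contact_force: [-0.5, -1.0, 0.4]
grip_width: 0.0161
```

{"fn": "step_arm", "kwargs": {
  "deltas": [
    [0.016, [0.0025, 0.011, 0], 0],
    [0.016, [0.0025, 0.011, 0], 0],
    [0.016, [0.0025, 0.011, 0], 0],
    [0.016, [0.0025, 0.011, 0], 0],
    [0.016, [0.0025, 0.011, 0], 0]
  ]
}}

```text
t: 7.2
eef_pos: [0.5771, 0.0039, 0.0151]
orientation: [0.159, 1.565, -0.159]
contact_force: [0.8, 0.4, 1.0]
grip_width: 0.016
```

{"fn": "step_arm", "kwargs": {
  "deltas": [
    [0.016, [0.0025, 0.011, 0], 0],
    [0.016, [0.0025, 0.011, 0], 0],
    [0.016, [0.0025, 0.011, 0], 0],
    [0.016, [0, 0, 0], 0],
    [0.016, [0, 0, 0], 0]
  ]
}}

```text
t: 7.7
eef_pos: [0.5844, 0.0362, 0.015]
orientation: [0.158, 1.565, -0.158]
contact_force: [-0.4, -0.9, 0.0]
grip_width: 0.0156
```

```bash
python3 - <<'E'
from h import *
print(B(ctrl.observe()["eef_pos"][:2]))
p,d=ctrl.grab_frame("top");cv2.imwrite("pics/top2.png",cv2.resize(p[155:295,195:385,::-1],None,fx=4,fy=4,interpolation=cv2.INTER_CUBIC))
E
```

```text
[[-0.1118 -0.0516]]
```

View pics/top2.png

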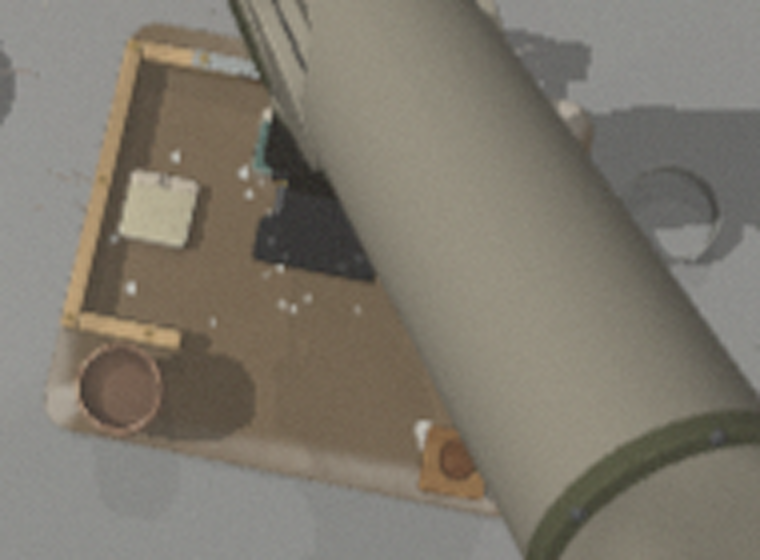

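Green's leading edge shows at crop (262,110–170), giving a tile centre of y ≈ −0.054. That clears cream, so I'll continue straight in.

{"fn": "step_arm", "kwargs": {
  "deltas": [
    [0.016, [0.0022, 0.011, 0], 0],
    [0.016, [0.0022, 0.011, 0], 0],
    [0.016, [0.0022, 0.011, 0], 0],
    [0.016, [0.0022, 0.011, 0], 0],
    [0.016, [0.0022, 0.011, 0], 0]
  ]
}}

```text
t: 8.25
eef_pos: [0.5956, 0.0923, 0.0151]
orientation: [0.158, 1.565, -0.158]
contact_force: [-0.3, -1.3, -0.0]
grip_width: 0.0161
```

{"fn": "step_arm", "kwargs": {
  "deltas": [
    [0.016, [0.0022, 0.011, 0], 0],
    [0.016, [0.0014, 0.007, 0], 0],
    [0.016, [0.001, 0.005, 0], 0],
    [0.016, [0, 0, 0], 0],
    [0.016, [0, 0, 0], 0]
  ]
}}

```text
t: 8.75
eef_pos: [0.6, 0.1137, 0.015]
orientation: [0.159, 1.565, -0.159]
contact_force: [-0.2, 0.1, 0.2]
grip_width: 0.0162
```

{"fn": "step_arm", "kwargs": {
  "deltas": [
    [0.016, [-0.004, -0.02, 0], 0],
    [0.016, [-0.004, -0.02, 0.03], 0],
    [0.016, [0, 0, 0.04], 0],
    [0.016, [-0.026, -0.0325, 0.01], 0],
    [0.016, [-0.026, -0.0325, 0], 0]
  ]
}}

```text
t: 9.25
eef_pos: [0.5407, 0.0085, 0.0972]
orientation: [0.158, 1.561, -0.158]
contact_force: [0.4, -0.6, -0.0]
grip_width: 0.0161
```

{"fn": "step_arm", "kwargs": {
  "deltas": [
    [0.016, [-0.026, -0.0325, 0], 0],
    [0.016, [-0.026, -0.0325, 0], 0],
    [0.016, [-0.026, -0.0325, 0], 0],
    [0.016, [0, 0, 0], 0],
    [0.016, [0, 0, 0], 0]
  ]
}}

```text
t: 9.75
eef_pos: [0.4616, -0.0899, 0.0954]
orientation: [0.16, 1.564, -0.162]
contact_force: [1.3, -0.0, 0.6]
grip_width: 0.0162
```

```bash
python3 - <<'E'
from h import *
e=ctrl.observe()["eef_pos"];print(e,B(e[:2]))
p,d=ctrl.grab_frame("top");cv2.imwrite("pics/top3.png",cv2.resize(p[155:295,195:385,::-1],None,fx=4,fy=4,interpolation=cv2.INTER_CUBIC))
E
```

```text
[ 0.46163873 -0.08985226  0.09536141] [[-0.2597  0.0436]]
```

View pics/top3.png

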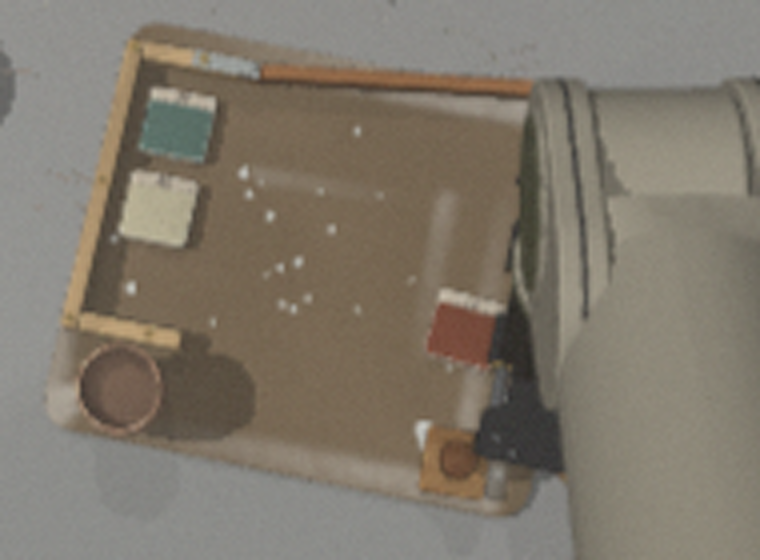

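Green (177,125) and cream (159,210) sit square in the bay, with room left for red at y ≈ 0.059. Before lowering beside the stamp, I'll check with depth how low the gripper body hangs.

```bash
python3 - <<'E'
from h import *
e=ctrl.observe()["eef_pos"]
p,d=ctrl.grab_frame("side");P=pts("side",d).reshape(-1,3);P=P[d.ravel()>0]
q=np.c_[(P[:,:2]-e[:2])@bx,(P[:,:2]-e[:2])@by,P[:,2]]
for a in range(-110,115,10):
    s=q[(abs(q[:,0])<.06)&(q[:,1]>a/1e3)&(q[:,1]<=(a+10)/1e3)&(q[:,2]>.07)]
    if len(s)>3: print(a,len(s),"lowest above tip",np.sort(s[:,2])[2]-e[2]+.008)
st=P[(abs(P[:,0]-.45)<.12)&(abs(P[:,1]+.08)<.04)&(P[:,2]<.08)]
# stamp location/height
S=q[(abs(q[:,0]-.036)<.03)&(q[:,1]>.06)&(q[:,1]<.12)&(q[:,2]>.04)&(q[:,2]<.08)];print("stamp top",S[:,2].max() if len(S) else None,len(S),S.mean(0))
E
```

```text
-100 91 lowest above tip 0.09675292235977781
-90 155 lowest above tip 0.07267822961912537
-80 90 lowest above tip 0.08426728297614935
-70 63 lowest above tip 0.08269786954006683
-60 187 lowest above tip 0.08238641649202963
-50 562 lowest above tip 0.07647208693210047
-40 835 lowest above tip 0.07845115510337622
-30 873 lowest above tip 0.029858066315857558
-20 1051 lowest above tip 0.003267769589313553
-10 827 lowest above tip 0.010030708824410518
0 875 lowest above tip 0.003289959472670946
10 948 lowest above tip 0.006658360925858066
20 780 lowest above tip 0.056322172971900376
30 616 lowest above tip 0.07758158271092389
40 444 lowest above tip 0.08400051766166486
50 245 lowest above tip 0.08210798907469877
60 175 lowest above tip 0.08370634867100499
70 228 lowest above tip 0.07224903367678662
80 172 lowest above tip 0.07491244925358762
90 72 lowest above tip 0.11093721087628652
100 46 lowest above tip 0.3701220295865601
110 37 lowest above tip 0.37704836823778887
stamp top 0.06419616253997562 89 [0.0305764  0.08427407 0.05428758]
```

{"fn": "step_arm", "kwargs": {
  "deltas": [
    [0.016, [0, 0, -0.035], 0],
    [0.016, [0, 0, -0.03], 0],
    [0.016, [0, 0, -0.01], 0],
    [0.016, [0, 0, -0.005], 0],
    [0.016, [0, 0, 0], 0]
  ]
}}

```text
t: 10.35
eef_pos: [0.4626, -0.0878, 0.0155]
orientation: [0.158, 1.565, -0.157]
contact_force: [0.6, -0.5, 0.9]
grip_width: 0.0157
```

{"fn": "step_arm", "kwargs": {
  "deltas": [
    [0.016, [0, 0, 0], 0],
    [0.016, [0.0016, 0.0113, 0], 0],
    [0.016, [0.0016, 0.0113, 0], 0],
    [0.016, [0.0016, 0.0113, 0], 0],
    [0.016, [0.0016, 0.0113, 0], 0]
  ]
}}

```text
t: 10.85
eef_pos: [0.4687, -0.0419, 0.0153]
orientation: [0.158, 1.564, -0.158]
contact_force: [0.6, -0.6, 0.2]
grip_width: 0.0156
```

{"fn": "step_arm", "kwargs": {
  "deltas": [
    [0.016, [0.0015, 0.0113, 0], 0],
    [0.016, [0.0015, 0.0113, 0], 0],
    [0.016, [0.0015, 0.0113, 0], 0],
    [0.016, [0.0015, 0.0113, 0], 0],
    [0.016, [0.0015, 0.0113, 0], 0]
  ]
}}

```text
t: 11.35
eef_pos: [0.476, 0.0142, 0.0151]
orientation: [0.159, 1.565, -0.159]
contact_force: [-0.1, -1.0, -0.3]
grip_width: 0.0158
```

{"fn": "step_arm", "kwargs": {
  "deltas": [
    [0.016, [0.0015, 0.0113, 0], 0],
    [0.016, [0.0015, 0.0113, 0], 0],
    [0.016, [0.0015, 0.0113, 0], 0],
    [0.016, [0, 0, 0], 0],
    [0.016, [0, 0, 0], 0]
  ]
}}

```text
t: 11.85
eef_pos: [0.4803, 0.0472, 0.015]
orientation: [0.158, 1.565, -0.158]
contact_force: [-0.5, -0.9, -0.9]
grip_width: 0.016
```

```bash
python3 - <<'E'
from h import *
e=ctrl.observe()["eef_pos"];print(e,B(e[:2]))
p,d=ctrl.grab_frame("top");cv2.imwrite("pics/top4.png",cv2.resize(p[155:295,195:385,::-1],None,fx=4,fy=4,interpolation=cv2.INTER_CUBIC))
E
```

```text
[0.48034507 0.04724434 0.01498294] [[-0.1216  0.0525]]
```

View pics/top4.png

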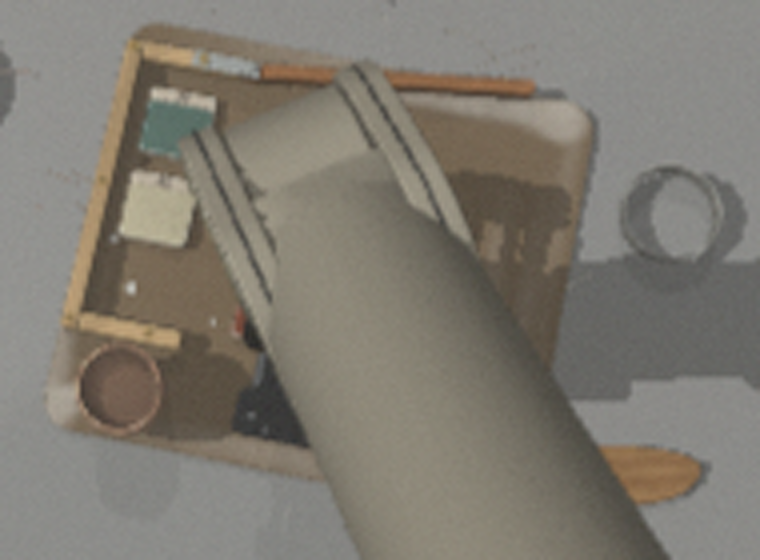

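Red's leading corner shows at about (234,333). That fits a centre of y ≈ 0.054, clear of the near rail end at (182,333). Finishing red.

{"fn": "step_arm", "kwargs": {
  "deltas": [
    [0.016, [0.0016, 0.011, 0], 0],
    [0.016, [0.0017, 0.011, 0], 0],
    [0.016, [0.0017, 0.011, 0], 0],
    [0.016, [0.0017, 0.011, 0], 0],
    [0.016, [0.002, 0.011, 0], 0]
  ]
}}

```text
t: 12.4
eef_pos: [0.4892, 0.1033, 0.0151]
orientation: [0.158, 1.565, -0.158]
contact_force: [-1.9, -0.1, 0.6]
grip_width: 0.0161
```

{"fn": "step_arm", "kwargs": {
  "deltas": [
    [0.016, [0.002, 0.011, 0], 0],
    [0.016, [0.0022, 0.011, 0], 0],
    [0.016, [0.001, 0.005, 0], 0],
    [0.016, [0.001, 0.005, 0], 0],
    [0.016, [0, 0, 0], 0]
  ]
}}

```text
t: 12.9
eef_pos: [0.4954, 0.1347, 0.0151]
orientation: [0.158, 1.565, -0.158]
contact_force: [0.3, -0.3, -0.4]
grip_width: 0.0157
```

Red is in (pusher at bay x = −0.033, same as for green). Next: back off, lift, close the fingers, and go round to the outer, far side of the gate.

{"fn": "step_arm", "kwargs": {
  "deltas": [
    [0.016, [-0.004, -0.02, 0], 0],
    [0.016, [-0.004, -0.02, 0.02], 0],
    [0, [0, 0, 0.04], 0],
    [0, [0, 0, 0.025], 0],
    [0, [0.0314, -0.0257, 0], 0]
  ]
}}

```text
t: 13.4
eef_pos: [0.519, 0.0716, 0.1043]
orientation: [0.155, 1.56, -0.154]
contact_force: [0.5, 1.2, -0.5]
grip_width: 0.0029
```

{"fn": "step_arm", "kwargs": {
  "deltas": [
    [0, [0.0314, -0.0257, 0], 0],
    [0, [0.0314, -0.0257, 0], 0],
    [0, [0.0314, -0.0257, 0], 0],
    [0, [0.0314, -0.0257, 0], 0],
    [0, [0.0314, -0.0257, 0], 0]
  ]
}}

```text
t: 13.9
eef_pos: [0.6766, -0.0622, 0.0998]
orientation: [0.159, 1.565, -0.16]
contact_force: [0.2, 0.3, 0.1]
grip_width: 0.0002
```

{"fn": "step_arm", "kwargs": {
  "deltas": [
    [0, [0, 0, 0], 0],
    [0, [0, 0, 0], 0],
    [0, [0, 0, 0], 0],
    [0, [0, 0, 0], 0],
    [0, [0, 0, 0], 0]
  ]
}}

```text
t: 14.4
eef_pos: [0.6754, -0.0594, 0.1005]
orientation: [0.158, 1.565, -0.158]
contact_force: [0.8, 0.2, 0.1]
grip_width: 0.0003
```

```bash
python3 - <<'E'
from h import *
s=ctrl.observe();e=s["eef_pos"];print(e,B(e[:2]),s["q"].round(2))
p,d=ctrl.grab_frame("top");cv2.imwrite("pics/top5.png",cv2.resize(p[140:295,195:385,::-1],None,fx=4,fy=4,interpolation=cv2.INTER_CUBIC))
f=cv2.resize(p[155:295,195:385,::-1],None,fx=4,fy=4,interpolation=cv2.INTER_CUBIC)
p2,d2=ctrl.grab_frame("side");P=pts("side",d2).reshape(-1,3)
q=np.c_[(P[:,:2]-e[:2])@bx,(P[:,:2]-e[:2])@by,P[:,2]];s=q[(abs(q[:,:2]).max(1)<.04)&(q[:,2]>e[2]-.01)&(q[:,2]<e[2]+.03)]
print("finger extent",np.percentile(s,[2,98],axis=0).round(3))
piv=np.array([-.039,-.094]);r=.15;prev=None
for a in np.linspace(1.73,0,19):
    h=.0095*abs(np.cos(a))+.015*abs(np.sin(a))
    c=piv+r*np.array([-np.sin(a),np.cos(a)])-np.array([np.cos(a),np.sin(a)])*(.005+h)
    w=W(*c);print(round(a,2),c.round(3),w,None if prev is None else (w-prev).round(4));prev=w
E
```

```text
[ 0.67535496 -0.05944082  0.10047881] [[-0.1874 -0.1598]] [ 0.42  0.61 -0.58  1.43  0.34  1.21 -0.39]
finger extent [[-0.014 -0.012  0.095]
 [-0.002  0.008  0.13 ]]
1.73 [-0.184 -0.139] [ 0.6556 -0.0517] None
1.63 [-0.187 -0.124] [ 0.6403 -0.0523] [-0.0153 -0.0006]
1.54 [-0.19  -0.109] [ 0.6255 -0.0515] [-0.0148  0.0008]
1.44 [-0.19  -0.096] [ 0.6119 -0.0497] [-0.0136  0.0018]
1.35 [-0.19  -0.082] [ 0.5983 -0.0465] [-0.0136  0.0032]
1.25 [-0.188 -0.068] [ 0.5849 -0.0421] [-0.0134  0.0044]
1.15 [-0.185 -0.054] [ 0.5719 -0.0363] [-0.013   0.0058]
1.06 [-0.181 -0.04 ] [ 0.5594 -0.0292] [-0.0125  0.0071]
0.96 [-0.175 -0.027] [ 0.5474 -0.0208] [-0.012   0.0084]
0.86 [-0.168 -0.014] [ 0.5363 -0.0112] [-0.0111  0.0096]
0.77 [-0.159 -0.002] [ 5.26e-01 -5.00e-04] [-0.0103  0.0107]
0.67 [-0.15  0.01] [0.5167 0.0114] [-0.0093  0.0119]
0.58 [-0.139  0.02 ] [0.5087 0.0243] [-0.008   0.0129]
0.48 [-0.126  0.03 ] [0.5019 0.038 ] [-0.0068  0.0137]
0.38 [-0.113  0.038] [0.4965 0.0525] [-0.0054  0.0145]
0.29 [-0.099  0.045] [0.4926 0.0676] [-0.0039  0.0151]
0.19 [-0.085  0.05 ] [0.4902 0.0831] [-0.0024  0.0155]
0.1 [-0.069  0.054] [0.4895 0.0988] [-0.0007  0.0157]
0.0 [-0.054  0.056] [0.4905 0.1147] [0.001  0.0159]
```

View pics/top5.png

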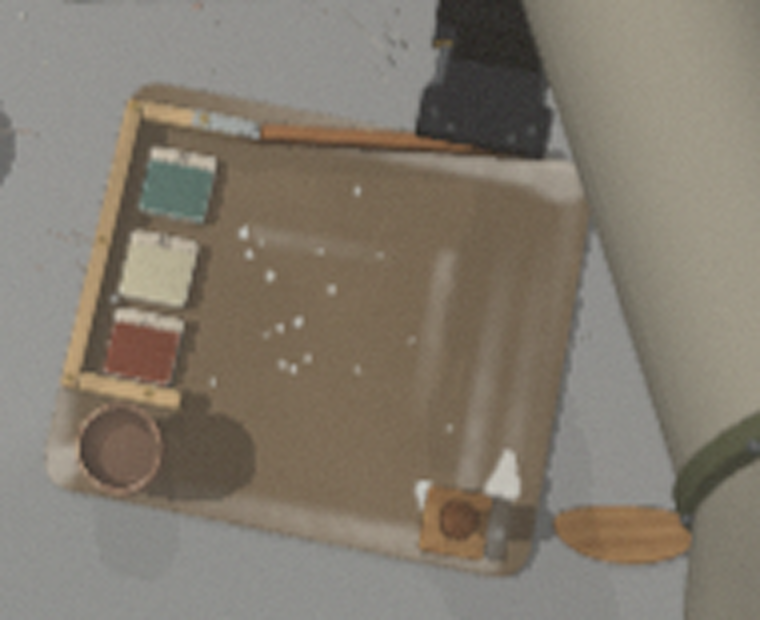

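All three tiles lie square in the bay: green (177,185), cream (159,268), red (145,345). The gate is still open and the fingers are beyond its outer face. Lowering and sweeping the gate.

{"fn": "step_arm", "kwargs": {
  "deltas": [
    [0, [0, 0, -0.035], 0],
    [0, [0, 0, -0.03], 0],
    [0, [0, 0, -0.0135], 0],
    [0, [0, 0, 0], 0],
    [0, [-0.01, 0.004, 0], 0]
  ]
}}

```text
t: 15.0
eef_pos: [0.6669, -0.0565, 0.0227]
orientation: [0.159, 1.563, -0.159]
contact_force: [0.4, 0.8, 0.3]
grip_width: 0.001
```

{"fn": "step_arm", "kwargs": {
  "deltas": [
    [0, [-0.01, 0.004, 0], 0],
    [0, [-0.0155, -0.0005, 0], 0],
    [0, [-0.015, 0.001, 0], 0],
    [0, [-0.0135, 0.002, 0], 0],
    [0, [-0.0135, 0.003, 0], 0]
  ]
}}

```text
t: 15.5
eef_pos: [0.599, -0.0467, 0.0237]
orientation: [0.159, 1.562, -0.159]
contact_force: [-0.8, 0.4, -0.1]
grip_width: 0.0004
```

{"fn": "step_arm", "kwargs": {
  "deltas": [
    [0, [-0.0135, 0.0045, 0], 0],
    [0, [-0.013, 0.006, 0], 0],
    [0, [-0.0125, 0.007, 0], 0],
    [0, [-0.012, 0.0085, 0], 0],
    [0, [-0.011, 0.0095, 0], 0]
  ]
}}

```text
t: 16.0
eef_pos: [0.537, -0.0108, 0.0234]
orientation: [0.158, 1.562, -0.159]
contact_force: [1.0, 0.4, 0.3]
grip_width: 0.0002
```

{"fn": "step_arm", "kwargs": {
  "deltas": [
    [0, [-0.0105, 0.0105, 0], 0],
    [0, [-0.0095, 0.012, 0], 0],
    [0, [-0.008, 0.013, 0], 0],
    [0, [-0.007, 0.0135, 0], 0],
    [0, [-0.0055, 0.0145, 0], 0]
  ]
}}

```text
t: 16.5
eef_pos: [0.4951, 0.0536, 0.0216]
orientation: [0.158, 1.565, -0.158]
contact_force: [0.6, -0.3, 1.1]
grip_width: 0.0004
```

{"fn": "step_arm", "kwargs": {
  "deltas": [
    [0, [-0.004, 0.013, 0], 0],
    [0, [-0.002, 0.01, 0], 0],
    [0, [0, 0.009, 0], 0],
    [0, [0, 0.006, 0], 0],
    [0, [0, 0, 0], 0]
  ]
}}

```text
t: 17.0
eef_pos: [0.4898, 0.0913, 0.0216]
orientation: [0.158, 1.565, -0.158]
contact_force: [1.2, -0.1, -0.3]
grip_width: 0.0007
```

{"fn": "step_arm", "kwargs": {
  "deltas": [
    [0, [0, 0.004, 0], 0],
    [0, [0, 0.003, 0], 0],
    [0, [0, 0.002, 0], 0],
    [0, [0, 0, 0], 0],
    [0, [0, 0, 0], 0]
  ]
}}

```text
t: 17.5
eef_pos: [0.4897, 0.0993, 0.0216]
orientation: [0.159, 1.565, -0.159]
contact_force: [-0.6, -0.3, -0.2]
grip_width: 0.0005
```

{"fn": "step_arm", "kwargs": {
  "deltas": [
    [0, [0.0003, 0.004, 0], 0],
    [0, [0.0004, 0.003, 0], 0],
    [0, [0.0004, 0.003, 0], 0],
    [0, [0.0002, 0.002, 0], 0],
    [0, [0, 0, 0], 0]
  ]
}}

```text
t: 18.0
eef_pos: [0.491, 0.1119, 0.0216]
orientation: [0.158, 1.565, -0.158]
contact_force: [-0.1, 0.2, 0.3]
grip_width: 0.0005
```

{"fn": "step_arm", "kwargs": {
  "deltas": [
    [0, [0.0002, 0.001, 0], 0],
    [0, [0, 0, 0], 0],
    [0, [0.0002, 0.001, 0], 0],
    [0, [0, 0, 0], 0],
    [0, [0, 0, 0], 0]
  ]
}}

```text
t: 18.5
eef_pos: [0.4914, 0.1134, 0.0216]
orientation: [0.159, 1.565, -0.158]
contact_force: [0.5, -0.6, 0.7]
grip_width: 0.0007
```

{"fn": "step_arm", "kwargs": {
  "deltas": [
    [0, [0.0002, 0.001, 0], 0],
    [0, [0.0002, 0.001, 0], 0],
    [0, [0, 0, 0], 0],
    [0, [0, 0, 0], 0],
    [0, [0, 0, 0], 0]
  ]
}}

```text
t: 19.0
eef_pos: [0.4917, 0.1151, 0.0215]
orientation: [0.158, 1.565, -0.159]
contact_force: [-1.7, -2.6, -0.2]
grip_width: 0.0003
```

{"fn": "step_arm", "kwargs": {
  "deltas": [
    [0, [0.0002, 0.001, 0], 0],
    [0, [0.0002, 0.001, 0], 0],
    [0, [0, 0, 0], 0],
    [0, [0, 0, 0], 0],
    [0, [0, 0, 0], 0]
  ]
}}

```text
t: 19.5
eef_pos: [0.4918, 0.1153, 0.0214]
orientation: [0.157, 1.566, -0.162]
contact_force: [-3.2, -8.9, 5.9]
grip_width: 0.0006
```

The force rose to 9 N with the tool stalled at y = 0.1153, against 0.1147 predicted for a shut gate, so it's at the stop. Back off, lift and look.

{"fn": "step_arm", "kwargs": {
  "deltas": [
    [0, [-0.001, -0.005, 0], 0],
    [0, [-0.003, -0.015, 0], 0],
    [0, [-0.003, -0.015, 0.03], 0],
    [0, [0, 0, 0.05], 0],
    [0, [0.01, -0.04, 0.03], 0]
  ]
}}

```text
t: 20.0
eef_pos: [0.4953, 0.0483, 0.1344]
orientation: [0.155, 1.562, -0.15]
contact_force: [1.1, 0.5, 0.5]
grip_width: 0.0008
```

{"fn": "step_arm", "kwargs": {
  "deltas": [
    [0, [0.01, -0.045, 0.01], 0],
    [0, [0.01, -0.045, 0.01], 0],
    [0, [0, -0.045, 0], 0],
    [0, [0, -0.045, 0], 0],
    [0, [0, 0, 0], 0]
  ]
}}

```text
t: 20.5
eef_pos: [0.5144, -0.1437, 0.1507]
orientation: [0.164, 1.564, -0.167]
contact_force: [-0.4, -0.0, 0.4]
grip_width: 0.0003
```

```bash
python3 - <<'E'
from h import *
s=ctrl.observe();e=s["eef_pos"];print(e,s["contact_force"])
p,d=ctrl.grab_frame("top");cv2.imwrite("pics/top6.png",cv2.resize(p[155:295,195:385,::-1],None,fx=4,fy=4,interpolation=cv2.INTER_CUBIC))
for k,v in tiles(np.ascontiguousarray(p[:,:,::-1])).items():
    for t in v: print(k,t[1],B(t[0]))
E
```

```text
[ 0.51439034 -0.14374884  0.15070092] [-0.41394055 -0.01147664  0.40573493]
green [0.033 0.043] [[ 0.0025 -0.0479]]
red [0.032 0.043] [[0.0013 0.065 ]]
cream [0.012 0.041] [[-0.0012  0.0908]]
cream [0.008 0.046] [[0.001  0.0416]]
cream [0.046 0.045] [[0.0028 0.0071]]
cream [0.024 0.124] [[-0.2041 -0.1082]]
cream [0.098 0.016] [[-0.3623 -0.1513]]
```

View pics/top6.png

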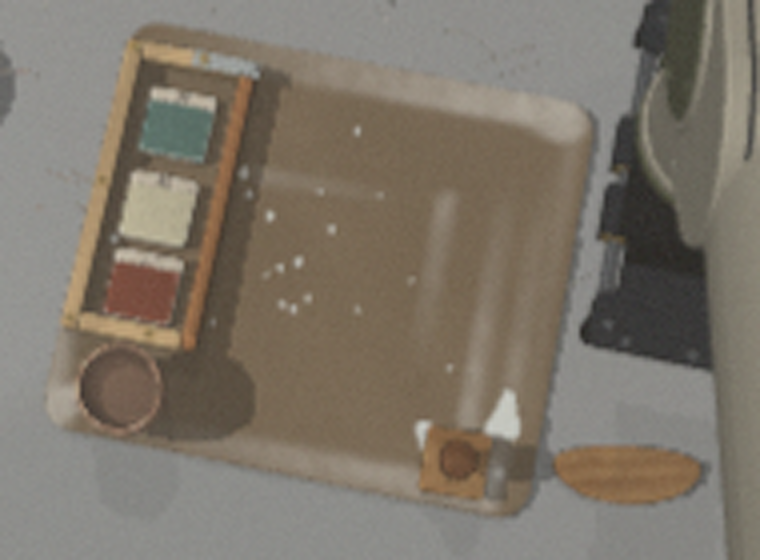

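The gate runs from (247,75) to (190,345), tight across the mouth. The tiles are in one row, and the stamp (457,462), cup (120,388) and rib (628,473) haven't moved. The arm touches nothing, so I'm handing in.

```bash
python3 -c "
from rig import ctrl
print(ctrl.sign_off())"
```

```text
the job is handed in; nothing more can be done
None
```

The three tiles are in the bay in one row and the gate is shut. I pushed cream, green and red-brown in one at a time, then pushed the gate round on its outer face until it reached its stop. The job was handed in after about 20.6 s; the hand-in gives no verdict.

**Tiles:** in the last picture they lie square, with centres about 1–3 mm from the bay's middle in depth. Across the bay they are at about −53 mm (green), +7 mm (cream) and +60 mm (red-brown), inside the ±70 mm limit. Red and green read 5 mm different from the colour mask alone; I shifted them to allow for the bare strip on each tile.

**Gate:** it stalled at a 9 N push, 0.6 mm from where I expected a shut gate to be. It shows closed across the mouth.

**Bystanders:** the stamp, cup and rib are at the same pixels as at the start. The ring cutter was hidden by the arm in the last picture. It was in place in a picture after green had been swept away from beside it, and the arm stayed well above it after that.

**Disagreements:** my first estimates of the board's turn differed by up to about 0.03 rad. I used −0.20 rad, and the later pushes and the gate stop fitted it.

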